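# Collar a microphone-boom mount to match its finished twin

### The arm

A 6-joint arm with a two-finger parallel gripper is mounted at the origin on the work surface. World frame = base frame: x ahead of the robot, y to its left, z up, the work surface at z = 0. Lengths are in m, angles in rad, forces in N, time in s.
With the tool pointing down it reaches from about 0.375 to 0.825 m from the base axis. Payload 5.5 kg.
Tool frame: the origin (TCP) lies at the centre of the arm's flange, where the gripper is bolted on; the fingertips stand 173 mm ahead of it and the grasp point (between the pads) lies 155 mm ahead of it (ctrl.grip_depth is the distance from the TCP to the grasp point, in m); z points along the fingers, y is the direction in which the jaws open and shut (so a half turn about z gives the same grasp; the last joint's range is limited). The gripper opens to 85 mm and grips with 20 to 120 N. Pads are 22 mm wide; open, the fingers measure 114 mm over their backs; the gripper's body (76 mm by 85 mm) begins 54 mm behind the grasp point. The pads swing forward as they close: fully open they stand 13 mm farther back than shut.
Start: joints at [0, 0.314, -0.047, 1.21, 0, 1.571], TCP at [0.6, 0, 0.405] pointing down, gripper open.
Joint ranges: [-2.67, 2.67], [-0.69, 1.73], [-1.03, 1.25], [-2.08, 2.16], [-1.42, 1.45], [-3.14, 3.14]. Speed limits (rad/s): [2.39, 2.39, 3.01, 3.14, 3.14, 3.14].

### API

Orientations are given as a rotation vector (axis times angle).
In Python, from station import status, vision, job, models, ctrl gives the robot as it stands.
- The arm moves only by the shell command python3 -m jog 'ROWS' [FORCE]. ROWS is JSON, a list of rows, each an object with "rot": the turn, a rotation vector about the tool's x, y, z in degrees, a list of three; "xyz": the shift along the tool's x, y, z in m, a list of three; "hand": the opening, from 0 (shut) to 1 (fully open). In form: [{"rot": [ax, ay, az], "xyz": [tx, ty, tz], "hand": hand}, ...]. A call has 1 to 8 rows; each row is the pose to reach, as a shift and turn from the pose measured when the call began, along the tool's axes at that moment; what a row does not reach only later rows make up. A row lasts 1/8 s, in which the tool goes at most 62.5 mm and 10.7 degrees, less where a joint would pass 70% of its speed; a pose out of reach is approached as far as the arm can. A call with a gripper value outside its range is refused whole. The fingers move at their own pace and stop on an object; FORCE is the grip in N (left out, the last holds). Time passes only in rows, so rows that repeat a pose let the fingers close. It gives the time, the measured TCP pose, the force and the opening at its end, in the units of the state.
- status.get_obs(): the state, without advancing time (a new reading comes with each control period).
- vision.read_camera(name): name is "scene" or "side" or "wrist"; returns the picture (400x640x3 uint8, red, green, blue); there is no depth.
- vision.camera_info(name): a dict with "fx", "fy", "cx", "cy" (pixels), "distortion" ([k1, k2, p1, p2, k3] as OpenCV has them; the pictures are not rectified), "world_to_cam" (4x4, takes a point from world to camera coordinates). Camera axes: x right, y down, z forward; pixel columns grow to the right and rows downward; lengths in m; the calibration is good to about 2 mm. A picture is of the moment at which its call begins: read the wrist's pose just before it. camera_info takes no time and is no camera call; for the wrist camera it gives the pose at the moment of the call.
- job.job_done(): hands the job in, once; it reports no verdict.
Trained networks look in the newest picture that a camera, given by its name, has taken for a name from the list of things; names that differ only in an ending like _2 or _b are one class to them, and where a whole thing is asked for, a point or a joint stands for the part that bears it (a point fixed in the world has none). Each returns a list of dicts, best first, with "confidence" (0 to 1); they miss things now and then, are a little off and sometimes report something else, mostly with a low value. They report only what shows in the picture. A call takes as long as a camera call. They do not tell look-alikes from the thing itself.
- models.boxes_of(label, camera): "location" ([column, row] in pixels, amid what is visible of it).
- models.trace(label, camera): "mask" (400x640 bool, what is visible of it) and "location" ([column, row] in pixels, amid what is visible of it).
The state is a dict: "t": time; "joints": joint angles; "qd": joint speeds; "tau": joint torques, N m; "ee_pos": TCP position; "tool_rot": TCP orientation; "contact_force": force on the tool from outside, world axes, zero at the start; "moment": the same for the moment, N m; "opening": opening from 0.0 (shut) to 1.0 (fully open).
Only numpy, scipy, OpenCV 4.12 (cv2) and the standard library are available. Lean on these libraries where they do the work, as an engineer would, in place of code of your own. Each camera call takes 0.05 s, during which the arm holds its last target. There are 200 camera calls.

### The job

Fit the loose orange and blue collars on the empty leaning post of the microphone-boom mount, in the same order as on the finished mount with the level post: the colour that sits against the flange there goes on first, the other on top of it. Push each one fully home, with no gap, and let go; leave the spare green collar and everything else on the desk as it is.

Things in the scene. Friction and masses are not known exactly. Their poses are not given: they have to be found in the camera images.
- post: the empty aluminium post (fixed): diameter 18, length 60 along its own z, the last 10 tapering to 8; it leans 30 degrees from vertical, roughly towards the robot. Origin: foot of the post, centre of the flat face of the dark boss (42 across, 50 long) that carries it, about 52 above the desk; z runs up the post. Below: a dark base plate 120 x 90 x 12 on the 3 thick desk mat.
- seat_low (a point): on the post's axis, 12 above its foot: where the centre of the first collar lies when it is home
- seat_high (a point): on the post's axis, 36 above its foot: where the centre of the second collar lies when it is home on the first
- finished: the finished mount (fixed): a dark bracket, base 100 x 80, its 85 high upright carrying a dark flange (42 across) and a level aluminium post 58 above the desk, with an orange and a blue collar on it. Origin: underside of its base; x runs along the post from flange to free tip; flange face at x = -14, tip at +46.
- shown_orange: the orange collar already fitted on the finished mount (fixed for good, 42 diameter, 24 long). Origin: the centre of the collar; x is its axis. Compare its x in the frame of finished: about -2 mm means next to the flange (this colour goes on first), about +22 mm means second.
- shown_blue: the blue collar already fitted on the finished mount (fixed for good, 42 diameter, 24 long). Origin: the centre of the collar; x is its axis. Compare its x in the frame of finished: about -2 mm means next to the flange (this colour goes on first), about +22 mm means second.
- collar_orange: loose orange collar: a plain ring with a straight bore, outside diameter 42, bore 22, height 24, about 65 g, lying flat on the desk mat. Origin: centre of its underside; z is the ring's axis.
- collar_blue: loose blue collar: a plain ring with a straight bore, outside diameter 42, bore 22, height 24, about 65 g, lying flat on the desk mat. Origin: centre of its underside; z is the ring's axis.
- collar_green: loose green collar: a plain ring with a straight bore, outside diameter 42, bore 22, height 24, about 65 g, lying flat on the desk mat. Origin: centre of its underside; z is the ring's axis. A spare, to be left alone.
- orange_mid (a point): the centre of the loose orange collar, 12 above its underside
- blue_mid (a point): the centre of the loose blue collar, 12 above its underside
- mug: white mug, 80 across, 95 high, to be left alone. Origin: centre of its underside.
- tin: closed aluminium tin, 66 across, 60 high, to be left alone. Origin: centre of its underside.
- driver: screwdriver lying on the mat, to be left alone. Lies along its x, handle to -x.
- mouse: dark computer mouse, 110 x 62 x 38, to be left alone. Origin: centre of its underside.
There are look-alikes about, which are no part of the job. Leave any pink or white look-alike of the collar_blue alone. What is shaped like the collar_orange but white is not meant.

How it is judged:
By the outcome, as a careful person would: the job done as asked, in the order asked, and still so for the second after the job is handed in, with the robot touching nothing.
It also fails if it takes over 54 s, if anything falls off the work surface, if the arm or the gripper's body presses on something with over 40 N, if the wrist force passes 120 N, or if a joint passes its speed limit or range.

## Working session

There is one attempt and no reset: what is moved stays moved. The work goes in short steps, Python scripts to look and compute and a shell command to move; the robot and the scene stay as the last step left them, time stands still between calls to the robot, and variables do not carry over. Pictures are saved under pics/ and viewed, about 8 in all and at most 12, crops included, and the job is handed in when it is done.

```bash
ls; mkdir -p pics; cat > h.py <<'E'
import numpy as np, cv2
from scipy.spatial.transform import Rotation as R
from station import status, vision, job, models, ctrl
def cam(n):
    i=vision.camera_info(n); K=np.array([[i['fx'],0,i['cx']],[0,i['fy'],i['cy']],[0,0,1.]])
    return K,np.array(i['distortion'],float),np.array(i['world_to_cam'])
def ray(n,uv):
    K,d,T=cam(n); p=cv2.undistortPoints(np.array([[uv]],float),K,d)[0,0]
    Rm=T[:3,:3]; return -Rm.T@T[:3,3], Rm.T@np.array([p[0],p[1],1.])
def onz(n,uv,z):
    o,r=ray(n,uv); return o+r*(z-o[2])/r[2]
def proj(n,P):
    K,d,T=cam(n); return cv2.projectPoints(np.atleast_2d(P).astype(float),cv2.Rodrigues(T[:3,:3])[0],T[:3,3],K,d)[0][:,0]
def tri(n1,u1,n2,u2):
    a,r=ray(n1,u1);b,s=ray(n2,u2)
    k=np.linalg.lstsq(np.c_[r,-s],b-a,rcond=None)[0]; p,q=a+r*k[0],b+s*k[1]
    return (p+q)/2,np.linalg.norm(p-q)
def save(n,f):
    im=vision.read_camera(n); cv2.imwrite('pics/'+f,im[:,:,::-1]); return im
E
python3 - <<'E'
from h import *
ims=[save(n,n+'0.png') for n in('scene','side','wrist')]
cv2.imwrite('pics/both0.png',np.vstack([ims[0],ims[1]])[:,:,::-1])
for n in('scene','side','wrist'):
    for l in('post','finished','shown_orange','shown_blue','collar_orange','collar_blue','collar_green'):
        print(n,l,[(np.round(b['location']).tolist(),round(b['confidence'],2)) for b in models.boxes_of(l,n)][:4])
    print(cam(n)[2].round(3).tolist(),cam(n)[0][0,0])
print(status.get_obs())
E
```

```text
pics
scene post [([305.0, 215.0], 0.45)]
scene finished [([250.0, 166.0], 0.94)]
scene shown_orange [([248.0, 152.0], 0.51)]
scene shown_blue [([247.0, 165.0], 0.62), ([302.0, 215.0], 0.43)]
scene collar_orange [([350.0, 177.0], 0.58), ([308.0, 177.0], 0.54), ([325.0, 163.0], 0.49)]
scene collar_blue [([420.0, 284.0], 0.74), ([375.0, 266.0], 0.56)]
scene collar_green [([372.0, 296.0], 0.85)]
[[-0.885, 0.466, 0.01, 0.533], [0.331, 0.644, -0.69, -0.14], [-0.328, -0.607, -0.724, 1.611], [0.0, 0.0, 0.0, 1.0]] 514.9502542020912
side post []
side finished [([432.0, 258.0], 0.94), ([336.0, 196.0], 0.15)]
side shown_orange []
side shown_blue [([423.0, 240.0], 0.53)]
side collar_orange [([347.0, 290.0], 0.74), ([310.0, 274.0], 0.67), ([360.0, 266.0], 0.5)]
side collar_blue [([228.0, 195.0], 0.64), ([246.0, 210.0], 0.55), ([264.0, 202.0], 0.44)]
side collar_green [([269.0, 182.0], 0.46)]
[[0.737, -0.676, 0.025, -0.446], [-0.376, -0.439, -0.816, 0.297], [0.563, 0.592, -0.577, 0.918], [0.0, 0.0, 0.0, 1.0]] 447.9639975612278
wrist post [([364.0, 173.0], 0.64)]
wrist finished [([375.0, 325.0], 0.9
[... 374 characters left out ...]
.0]] 276.9154515194807
{'t': 1.2, 'joints': array([ 1.57660810e-05,  3.13512144e-01, -4.70927016e-02,  1.21023538e+00,
        1.69144731e-05,  1.57078399e+00]), 'qd': array([-8.15960393e-05, -9.46630989e-04, -5.39529301e-04, -9.12569135e-04,
        1.49367765e-03,  1.23877023e-03]), 'tau': array([-4.85450016e-05, -5.39463580e+01,  3.40055108e+01,  1.61982680e-03,
        1.65676870e-04,  4.44760337e-05]), 'ee_pos': array([5.99990237e-01, 1.21235242e-05, 4.04695412e-01]), 'tool_rot': array([-2.22137985e+00, -2.22144228e+00,  2.99703101e-05]), 'contact_force': array([ 0.26708815, -0.66458677, -0.16314155]), 'moment': array([0.05602004, 0.0242378 , 0.01104509]), 'opening': 1.0048524708747653}
```

View pics/scene0.png

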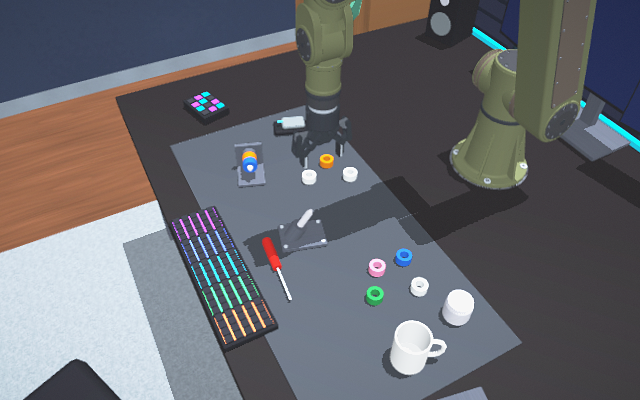

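View pics/side0.png

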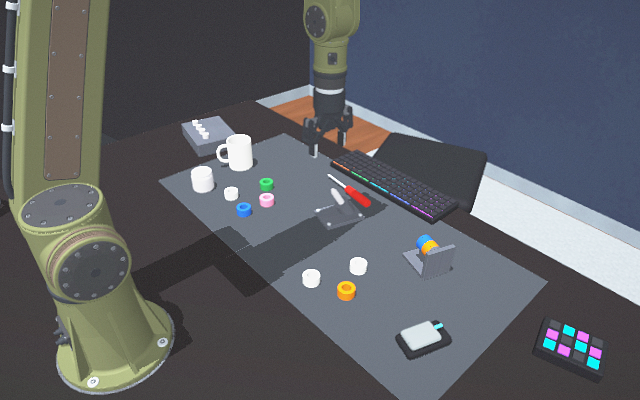

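The scene picture shows orange against the flange and blue at the free tip on the finished mount (250,160), so orange goes on first. The loose orange collar is at scene (327,161) / side (346,291), and the loose blue at (404,257) / (244,209). The leaning post is at scene (305,218) / side (337,196).

```bash
python3 - <<'E'
from h import *
for n,a,b in(('o',(327,161),(346,290.5)),('b',(404,257),(244,209.5))):
    print(n,tri('scene',a,'side',b),onz('scene',a,.015),onz('side',b,.015))
for n,a in(('orange',(327,161)),('blue',(404,257))): print(proj('wrist',[onz('scene',a,.015)]))
ims={n:cv2.imread(f'pics/{n}0.png') for n in('scene','side','wrist')}
c=[cv2.resize(ims['scene'][195:260,265:345],(480,390),interpolation=2),
 cv2.resize(ims['side'][175:235,300:380],(480,360),interpolation=2)]
# put side by side
h=390; out=np.zeros((h,700,3),np.uint8); out=np.zeros((h,800,3),np.uint8)
out[:, :400]=c[0][:,:400]; out[:360,400:]=c[1][:,:400]
cv2.imwrite('pics/crop1.png',out)
E
```

```text
o (array([ 0.4627116 , -0.21997118,  0.01277403]), np.float64(0.0014449480701901325)) [ 0.46344809 -0.217218    0.015     ] [ 0.46180014 -0.22175811  0.015     ]
b (array([0.46250076, 0.199963  , 0.01248078]), np.float64(0.001553647695194564)) [0.46322203 0.20184335 0.015     ] [0.46130828 0.19642825 0.015     ]
[[229.68029472 303.5960596 ]]
[[193.1460956   -9.29981212]]
```

View pics/crop1.png

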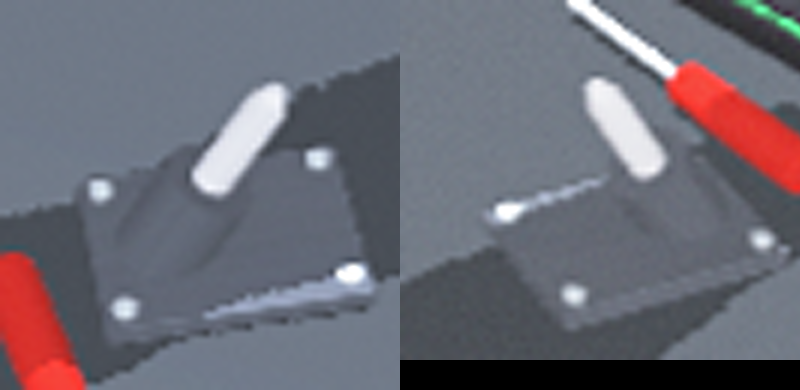

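View pics/wrist0.png

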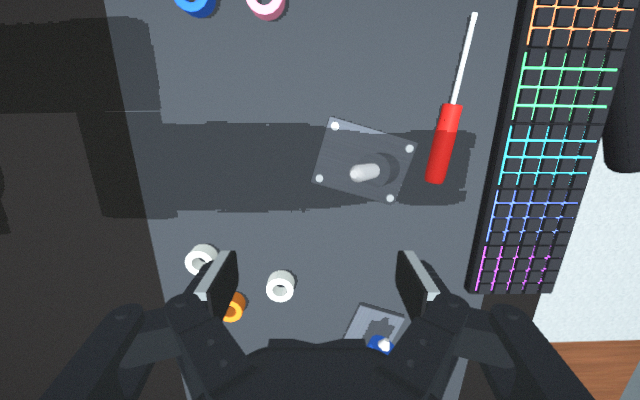

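```bash
python3 - <<'E'
from h import *
t,e1=tri('scene',(311.3,210),'side',(332.6,189.2)); f,e2=tri('scene',(300.5,225.5),'side',(341.8,202.5))
print(t,e1,f,e2,np.linalg.norm(t-f)); a=(t-f)/np.linalg.norm(t-f); print(a,np.degrees(np.arccos(a[2])))
print(proj('wrist',[t,f]))
im=cv2.imread('pics/scene0.png')
for n,u,v in(('scene',(309,177),(0,0)),('scene',(350,174),(0,0)),('scene',(377,267),0),('scene',(419,287),0),('scene',(375,295),0)): print(onz(n,u,.015))
# wrist-based lines
for uv in((354,174),(377,169)):print(uv, onz('wrist',uv,t[2] if uv[0]==354 else f[2]))
E
```

```text
[0.63706402 0.01575408 0.10090855] 0.0009375154463753805 [0.66567917 0.00703052 0.04735781] 0.0028663160691465165 0.06134011286887287
[-0.46649967  0.14221633  0.8730135 ] 29.189261283100997
[[352.9182684  171.89261375]
 [370.78884805 168.73077197]]
[ 0.54507729 -0.1784667   0.015     ]
[ 0.42993629 -0.13420815  0.015     ]
[0.54236568 0.19682903 0.015     ]
[0.48290892 0.29688698 0.015     ]
[0.59161117 0.26642185 0.015     ]
(354, 174) [0.63825066 0.0135734  0.10090855]
(377, 169) [0.67319275 0.00671245 0.04735781]
```

```bash
python3 -m jog '[{"rot":[0,0,0],"xyz":[-0.05,-0.03,0.03],"hand":0.8},{"rot":[0,0,0],"xyz":[-0.1,-0.06,0.06],"hand":0.8},{"rot":[0,0,0],"xyz":[-0.15,-0.095,0.09],"hand":0.8},{"rot":[0,0,0],"xyz":[-0.19,-0.12,0.12],"hand":0.8},{"rot":[0,0,0],"xyz":[-0.22,-0.137,0.135],"hand":0.8},{"rot":[0,0,0],"xyz":[-0.22,-0.137,0.135],"hand":0.8}]' 40
cat > look.py <<'E'
import sys; from h import *
name,f=sys.argv[1],sys.argv[2]
s=status.get_obs(); im=save('wrist',f); hsv=cv2.cvtColor(im,cv2.COLOR_RGB2HSV)
lo,hi=((5,150,100),(22,255,255)) if name=='orange' else ((95,160,80),(118,255,255))
m=cv2.inRange(hsv,lo,hi); n,l,st,c=cv2.connectedComponentsWithStats(m)
for i in range(1,n):
    if st[i,4]>150:
        cs=max(cv2.findContours((l==i).astype('uint8'),cv2.RETR_EXTERNAL,cv2.CHAIN_APPROX_NONE)[0],key=cv2.contourArea)
        hull=cv2.convexHull(cs); mm=cv2.moments(hull); u=(mm['m10']/mm['m00'],mm['m01']/mm['m00'])
        # model: hull of projected rings, fit xy
        from scipy.optimize import least_squares
        p0=onz('wrist',u,.015); th=np.linspace(0,2*np.pi,60)
        def cen(xy):
            P=np.r_[[[xy[0]+.021*np.cos(t),xy[1]+.021*np.sin(t),z] for z in(.003,.027) for t in th]]
            h=cv2.convexHull(proj('wrist',P).astype('float32')); q=cv2.moments(h); return np.array([q['m10']/q['m00'],q['m01']/q['m00']])
        r=least_squares(lambda x:cen(x)-u,p0[:2],diff_step=1e-3)
        print(st[i],u,'xy',r.x,'dtool',R.from_rotvec(s['tool_rot']).inv().apply(np.r_[r.x,.02]-s['ee_pos']))
print(s['t'],s['ee_pos'],s['contact_force'],s['opening'])
E
python3 look.py orange w1.png
```

```text
t: 1.95
ee_pos: [0.461, -0.2214, 0.2683]
tool_rot: [-2.224, -2.215, 0.002]
contact_force: [0.4, 0.4, -0.5]
opening: 0.798
[ 296  178   50   51 1743] (320.4993409128357, 203.63264129181084) xy [ 0.46575386 -0.22005439] dtool [0.00115961 0.00543993 0.24831587]
[561 276  38  38 664] (577.8822475934631, 294.3118423998209) xy [ 0.72055548 -0.31685295] dtool [-0.09461041  0.2606286   0.2474972 ]
1.95 [ 0.46101501 -0.22143461  0.26832912] [ 0.4182449   0.41063528 -0.49445421] 0.7981144733899365
```

View pics/w1.png

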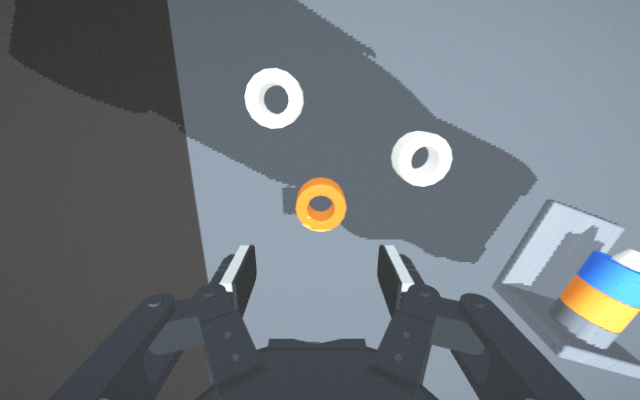

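The collar is at (320,205), midway between the fingers. At the right the finished mount again shows orange next to the flange and blue at the tip.

```bash
python3 -m jog '[{"rot":[0,0,0],"xyz":[0.001,0.004,0.05],"hand":0.8},{"rot":[0,0,0],"xyz":[0.001,0.004,0.092],"hand":0.8},{"rot":[0,0,0],"xyz":[0.001,0.004,0.092],"hand":0.8},{"rot":[0,0,0],"xyz":[0.001,0.004,0.092],"hand":0.3},{"rot":[0,0,0],"xyz":[0.001,0.004,0.092],"hand":0.3},{"rot":[0,0,0],"xyz":[0.001,0.004,0.092],"hand":0.3},{"rot":[0,0,0],"xyz":[0.001,0.004,0.092],"hand":0.3}]' 40
python3 - <<'E'
from h import *
s=status.get_obs();print(s['ee_pos'],s['tool_rot'],s['contact_force'],s['opening'])
f=np.array([.667,.007,.052]); a=np.array([-.482,.134,.866]);a/=np.linalg.norm(a)
R0=R.from_rotvec(s['tool_rot']); y=np.array([1,0,0.]);z=-a;y=y-z*(y@z);y/=np.linalg.norm(y);x=np.cross(y,z)
R1=R.from_matrix(np.c_[x,y,z]); print('rot',np.degrees((R0.inv()*R1).as_rotvec()))
print('above 110:',f+a*(.110+.160), R0.inv().apply(f+a*.27-s['ee_pos']))
E
```

```text
t: 2.88
ee_pos: [0.4676, -0.2198, 0.1797]
tool_rot: [2.222, 2.217, 0.004]
contact_force: [-0.1, 2.0, 8.1]
opening: 0.477
[ 0.46758674 -0.21984834  0.1797138 ] [2.2222313  2.21741481 0.00355955] [-0.0948656   1.98311163  8.08276877] 0.4768331595942548
rot [-28.58076081  -8.5730367   -2.34638278]
above 110: [0.53687535 0.04317573 0.28579241] [ 0.26317287  0.06905889 -0.10585913]
```

```bash
python3 -m jog '[{"rot":[0,0,0],"xyz":[0,0,-0.05],"hand":0.3},{"rot":[0,0,0],"xyz":[0.03,0.01,-0.1],"hand":0.3},{"rot":[-3,-1,0],"xyz":[0.085,0.03,-0.115],"hand":0.3},{"rot":[-10,-3,-1],"xyz":[0.14,0.04,-0.125],"hand":0.3},{"rot":[-18,-6,-2],"xyz":[0.19,0.05,-0.125],"hand":0.3},{"rot":[-25,-7.5,-2],"xyz":[0.235,0.055,-0.125],"hand":0.3},{"rot":[-28.6,-8.6,-2.3],"xyz":[0.266,0.057,-0.125],"hand":0.3},{"rot":[-28.6,-8.6,-2.3],"xyz":[0.266,0.057,-0.125],"hand":0.3}]' 40
python3 - <<'E'
from h import *
ims=[save(n,n+'2.png') for n in('scene','side','wrist')]
s=status.get_obs();print(s)
out=np.zeros((400,800,3),np.uint8)
out[:,:400]=ims[2][:,120:520,::-1]
out[:200,400:]=cv2.resize(ims[0][160:260,220:420,::-1],(400,200))
out[200:,400:]=cv2.resize(ims[1][130:230,240:440,::-1],(400,200))
cv2.imwrite('pics/c2.png',out)
f=np.array([.667,.007,.052]); a=np.array([-.482,.134,.866]);print(proj('wrist',[f,f+a*.06]))
E
```

```text
t: 3.88
ee_pos: [0.5244, 0.048, 0.3061]
tool_rot: [1.84, 1.919, 0.342]
contact_force: [0.1, -0.3, -0.6]
opening: 0.474
{'t': 4.025, 'joints': array([ 0.14773182,  0.03404259, -0.71671355,  0.33400396, -0.20593643,
        1.62915892]), 'qd': array([-0.01737578,  0.00927214,  0.0009509 , -0.00337828, -0.00146479,
        0.00182587]), 'tau': array([ 7.48419687e-01, -3.64158940e+01,  3.38401973e+01, -4.88067091e+00,
       -7.33784437e-01, -5.17235185e-04]), 'ee_pos': array([0.52493485, 0.04555784, 0.30569848]), 'tool_rot': array([1.844244  , 1.91596726, 0.33827325]), 'contact_force': array([ 0.71937674,  0.14049368, -0.27865369]), 'moment': array([0.14988791, 0.56300473, 0.03732751]), 'opening': 0.4737957858589331}
[[317.02340379 189.10430954]
 [317.24732204 211.36558918]]
```

View pics/c2.png

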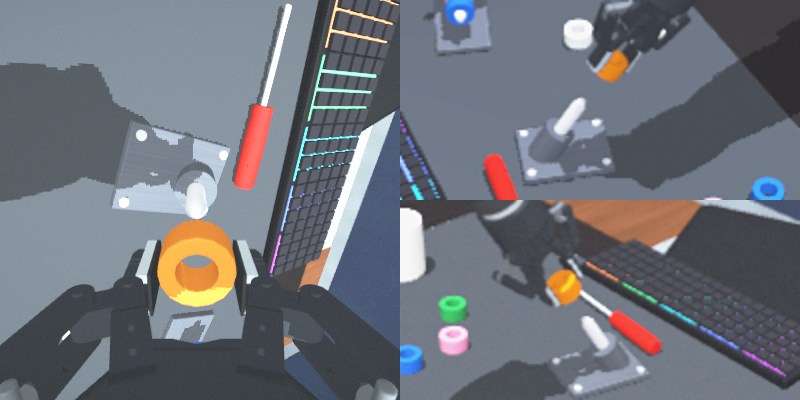

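```bash
cat > fit.py <<'E'
import sys; from h import *
from scipy.optimize import minimize
th=np.linspace(0,2*np.pi,40,endpoint=False)
def frame(a):
    u=np.cross(a,[0,1,0]);u/=np.linalg.norm(u); return u,np.cross(a,u)
def hull(n,c,a,secs):
    u,v=frame(a); P=np.concatenate([c+a*h+r*(np.outer(np.cos(th),u)+np.outer(np.sin(th),v)) for h,r in secs])
    return cv2.convexHull(proj(n,P).astype('float32'))
S=8
def soft(h,roi):
    x0,y0,x1,y1=roi; m=np.zeros(((y1-y0)*S,(x1-x0)*S),np.uint8)
    cv2.fillPoly(m,[np.round(((h[:,0]-[x0,y0]+.5)*S-.5)).astype(int)],255)
    return cv2.resize(m,(x1-x0,y1-y0),interpolation=cv2.INTER_AREA)/255.
def axis(az,t=np.radians(30)): return np.array([np.sin(t)*np.cos(az),np.sin(t)*np.sin(az),np.cos(t)])
E
python3 - <<'E'
from fit import *
# post masks by brightness
rois={'scene':(292,202,320,234),'side':(326,180,350,212),'wrist':(300,165,340,225)}
f0=np.array([.667,.007,.052]); az0=np.arctan2(.134,-.482)
M={}
for n,r in rois.items():
    im=cv2.imread(f'pics/{n}2.png').astype(float)[r[1]:r[3],r[0]:r[2]]
    g=im.min(2); 
    if n=='wrist':
        h=cv2.cvtColor(im.astype('uint8'),cv2.COLOR_BGR2HSV); g[(h[...,1]>90)]=0
    M[n]=np.clip((g-140)/50,0,1) if n!='wrist' else np.clip((g-170)/40,0,1)
    print(n,(M[n]>.5).sum(), np.percentile(g,[5,50,80,90,97]))
secs=[(0,.009),(.05,.009),(.06,.004)]
def cost(p,names=rois):
    f=f0+p[:3]/1000; a=axis(az0+p[3]/100)
    return sum(((soft(hull(n,f,a,secs),rois[n])-M[n])**2).sum()/max(M[n].sum(),1) for n in names)
for names in(['scene','side'],['scene','side','wrist']):
    r=minimize(cost,[0,0,0,0],args=(names,),method='Nelder-Mead',options=dict(initial_simplex=np.vstack([np.zeros(4),np.eye(4)*6]),maxiter=400))
    f=f0+r.x[:3]/1000;a=axis(az0+r.x[3]/100); print(names,r.x.round(1),r.fun,f,a,[cost(r.x,[n]) for n in rois])
big=[]
for n,ro in rois.items():
    im=cv2.imread(f'pics/{n}2.png')[ro[1]:ro[3],ro[0]:ro[2]]; k=8 
    im=cv2.resize(im,None,fx=k,fy=k,interpolation=cv2.INTER_NEAREST)
    h=((hull(n,f,a,secs)[:,0]-[ro[0],ro[1]]+.5)*k).astype(int); cv2.polylines(im,[h],True,(0,0,255),1)
    big.append(cv2.copyMakeBorder(im,0,480-im.shape[0],0,0,cv2.BORDER_CONSTANT))
cv2.imwrite('pics/fit.png',np.hstack(big))
E
```

```text
scene 157 [ 96. 112. 153. 233. 244.]
side 158 [ 71.  115.  168.2 237.  250. ]
wrist 1088 [  0.  184.5 232.  240.  254. ]
['scene', 'side'] [-1.3 -1.4 -2.9 -4.6] 0.3695571778464757 [0.66567161 0.00562109 0.04907303] [-0.47502076  0.15606177  0.8660254 ] [np.float64(0.1186669478672096), np.float64(0.2508902299792661), np.float64(0.3486967351648044)]
['scene', 'side', 'wrist'] [-0.9  0.1 -1.3  1.1] 0.6760625293687551 [0.66607932 0.00710797 0.05070563] [-0.48317926  0.1285994   0.8660254 ] [np.float64(0.11905474262836489), np.float64(0.2653408253638016), np.float64(0.2916669613765886)]
```

View pics/fit.png

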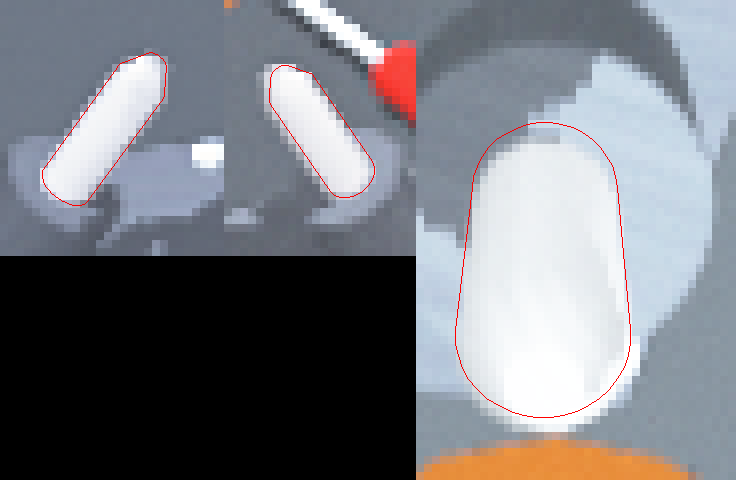

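```bash
cat > rel.py <<'E'
from fit import *
import sys
def held(img,lohi,R0,p,roi=(265,205,375,315),z0=.165):
    im=cv2.imread(img); hsv=cv2.cvtColor(im,cv2.COLOR_BGR2HSV)
    m=cv2.inRange(hsv,*lohi)[roi[1]:roi[3],roi[0]:roi[2]]; cs=cv2.findContours(m,0,1)[0]
    H=cv2.convexHull(max(cs,key=cv2.contourArea)); t=np.zeros_like(m); cv2.fillPoly(t,[H],255); t=t/255.
    az=R0.apply([0,0,-1.])
    def c(q): return ((soft(hull('wrist',p+R0.apply([q[0]/1e3,q[1]/1e3,z0+q[2]/1e3]),az,[(-.012,.021),(.012,.021)]),roi)-t)**2).sum()/t.sum()
    r=minimize(c,[0,0,0],method='Nelder-Mead',options=dict(initial_simplex=np.vstack([np.zeros(3),np.eye(3)*4])))
    return np.r_[r.x[:2]/1e3,z0+r.x[2]/1e3],r.fun
ORANGE=((5,120,90),(25,255,255)); BLUE=((95,130,60),(120,255,255))
E
python3 - <<'E'
from rel import *
s=status.get_obs();R0=R.from_rotvec(s['tool_rot']);p=s['ee_pos']
q,fun=held('pics/wrist2.png',ORANGE,R0,p); print('collar in tool',q,fun, 'with y=0 grasp; collar world',p+R0.apply(q))
f=np.array([.6661,.0071,.0507]);a=np.array([-.4832,.1286,.866])
print('tool z vs -a',R0.apply([0,0,1]),-a)
for nm,P in(('foot',f),('tip',f+.06*a)): print(nm,'tool',R0.inv().apply(P-p),proj('wrist',[P]))
y=R0.apply([0,1,0]);z=-a;y=y-z*(y@z);y/=np.linalg.norm(y);R1=R.from_matrix(np.c_[np.cross(y,z),y,z])
print('rot',np.degrees((R0.inv()*R1).as_rotvec()))
for h in(.075,.045,.012): print(h,'xyz',R0.inv().apply(f+a*h-R1.apply([q[0],0,q[2]])-p), R0.inv().apply(f+a*h-R1.apply(q)-p))
E
```

```text
collar in tool [-0.0049576  -0.00022003  0.17109903] 0.10587441100426696 with y=0 grasp; collar world [0.60726824 0.01755284 0.15826565]
tool z vs -a [ 0.48237282 -0.13495096 -0.86550835] [ 0.4832 -0.1286 -0.866 ]
foot tool [ 0.00128499 -0.00074013  0.29398746] [[315.60768908 188.61882852]]
tip tool [ 0.00090384 -0.00079721  0.23398942] [[315.35063588 211.07317611]]
rot [-5.45114127e-02  3.63978778e-01  1.73145961e-04]
0.075 xyz [ 0.00467913 -0.00097427  0.04786291] [ 0.00467913 -0.00075424  0.0478627 ]
0.045 xyz [ 0.0048697  -0.00094573  0.07786193] [ 0.0048697  -0.0007257   0.07786172]
0.012 xyz [ 0.00507934 -0.00091433  0.11086086] [ 0.00507934 -0.0006943   0.11086065]
```

```bash
cat >> rel.py <<'E'
def rows(img,lohi,R0,p,z,cols=(305,327)):
    # tool-x of the collar from top/bottom outline rows and bore centre in the central columns, given depth z
    hsv=cv2.cvtColor(cv2.imread(img),cv2.COLOR_BGR2HSV); m=cv2.inRange(hsv,*lohi)[:,cols[0]:cols[1]]
    m[:200]=0; m[330:]=0; r=np.where(m.sum(1)>255*len(m[0])*.5)[0]; meas=(r.min(),r.max()+1)
    az=R0.apply([0,0,-1.]); out=[]
    for x in np.arange(-8,9,1.):
        h=hull('wrist',p+R0.apply([x/1e3,0,z]),az,[(-.012,.021),(.012,.021)])[:,0]; out.append((x,h[:,1].min(),h[:,1].max()))
    o=np.array(out); return meas,np.interp(meas[0],o[::-1,1],o[::-1,0]) if o[0,1]>o[-1,1] else np.interp(meas[0],o[:,1],o[:,0]),np.interp(meas[1],o[::-1,2],o[::-1,0]) if o[0,2]>o[-1,2] else np.interp(meas[1],o[:,2],o[:,0])
E
python3 - <<'E'
from rel import *
s=status.get_obs();R0=R.from_rotvec(s['tool_rot']);p=s['ee_pos']
for z in(.161,.165,.169,.173): print(z,rows('pics/wrist2.png',ORANGE,R0,p,z))
E
```

```text
0.161 ((np.int64(221), np.int64(292)), np.float64(-2.1001514088407993), np.float64(8.0))
0.165 ((np.int64(221), np.int64(292)), np.float64(-3.8321582359343207), np.float64(7.89079109536281))
0.169 ((np.int64(221), np.int64(292)), np.float64(-5.564279526141087), np.float64(4.827215970095836))
0.173 ((np.int64(221), np.int64(292)), np.float64(-7.296103246460907), np.float64(1.763663583601649))
```

```bash
sed -i 's/ORANGE=((5,120,90),(25/ORANGE=((5,100,90),(35/' rel.py; python3 - <<'E'
from rel import *
s=status.get_obs();R0=R.from_rotvec(s['tool_rot']);p=s['ee_pos']
for z in(.157,.161,.165,.169,.173): print(z,rows('pics/wrist2.png',ORANGE,R0,p,z))
print(held('pics/wrist2.png',ORANGE,R0,p))
E
```

```text
0.157 ((np.int64(221), np.int64(306)), np.float64(-0.36855076490146343), np.float64(5.6043918982218806))
0.161 ((np.int64(221), np.int64(306)), np.float64(-2.1001514088407993), np.float64(2.24541124535316))
0.165 ((np.int64(221), np.int64(306)), np.float64(-3.8321582359343207), np.float64(-1.1135072184406563))
0.169 ((np.int64(221), np.int64(306)), np.float64(-5.564279526141087), np.float64(-4.47296066252588))
0.173 ((np.int64(221), np.int64(306)), np.float64(-7.296103246460907), np.float64(-7.831822544523835))
(array([-3.97551064e-03,  1.56513305e-05,  1.68228521e-01]), np.float64(0.012622871717483964))
```

```bash
python3 -m jog '[{"rot":[0,0.3,0],"xyz":[0.0035,-0.001,0.01],"hand":0.3},{"rot":[0,0.3,0],"xyz":[0.0035,-0.001,0.03],"hand":0.3},{"rot":[0,0.3,0],"xyz":[0.0035,-0.001,0.05],"hand":0.3},{"rot":[0,0.3,0],"xyz":[0.0035,-0.001,0.06],"hand":0.3},{"rot":[0,0.3,0],"xyz":[0.0035,-0.001,0.06],"hand":0.3}]'
python3 - <<'E'
from rel import *
s=status.get_obs();R0=R.from_rotvec(s['tool_rot']);p=s['ee_pos']
w=save('wrist','wrist3.png'); sc=save('scene','scene3.png'); sd=save('side','side3.png')
print(held('pics/wrist3.png',ORANGE,R0,p)); print(s['t'],s['contact_force'],R0.inv().apply(s['contact_force']))
f=np.array([.6661,.0071,.0507]);a=np.array([-.4832,.1286,.866])
for P in(f,f+.06*a): print(R0.inv().apply(P-p),proj('wrist',[P]))
out=np.hstack([cv2.resize(w[200:330,250:383],(390,400)),cv2.resize(sc[190:240,280:330],(400,400))])[:,:,::-1]
cv2.imwrite('pics/c3.png',out)
E
```

```text
t: 4.65
ee_pos: [0.5529, 0.0402, 0.2517]
tool_rot: [1.847, 1.92, 0.341]
contact_force: [0.8, 0.6, -0.8]
opening: 0.479
(array([-0.00348956,  0.00140968,  0.16667372]), np.float64(0.015702967415423225))
4.65 [ 0.80784656  0.59164566 -0.77068743] [0.69959571 0.38483901 0.97932862]
[-0.00283123  0.00143566  0.23300097] [[316.11912934 215.81306482]]
[-0.00292882  0.00124349  0.17300207] [[316.00364544 254.88486726]]
```

View pics/c3.png

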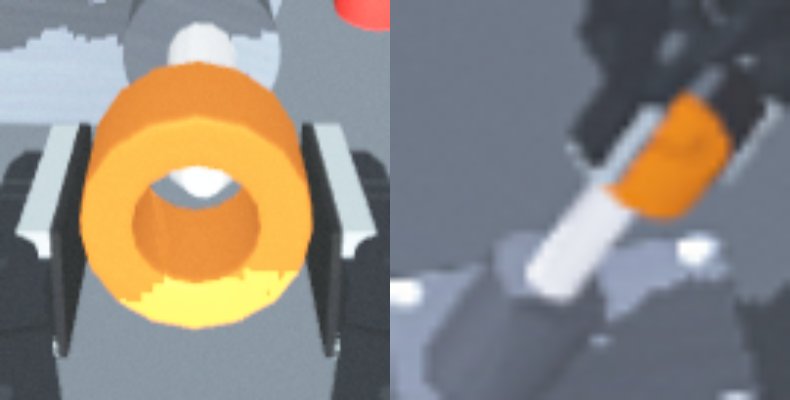

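The post tip sits inside the bore, centred, with no contact force. I'll slide it down.

```bash
python3 -m jog '[{"rot":[0,0,0],"xyz":[0.0005,0,0.012],"hand":0.3},{"rot":[0,0,0],"xyz":[0.0005,0,0.024],"hand":0.3},{"rot":[0,0,0],"xyz":[0.0005,0,0.036],"hand":0.3},{"rot":[0,0,0],"xyz":[0.0005,0,0.045],"hand":0.3},{"rot":[0,0,0],"xyz":[0.0005,0,0.045],"hand":0.3}]'
python3 - <<'E'
from rel import *
s=status.get_obs();R0=R.from_rotvec(s['tool_rot']);p=s['ee_pos'];print('F tool',R0.inv().apply(s['contact_force']),s['moment'])
f=np.array([.6661,.0071,.0507]);print(R0.inv().apply(f-p),s['opening'])
E
```

```text
t: 5.42
ee_pos: [0.575, 0.0352, 0.2132]
tool_rot: [1.846, 1.919, 0.342]
contact_force: [0.1, -2.3, -1.5]
opening: 0.477
F tool [-2.08714484 -0.85609039  1.66662045] [-0.1667401   0.50896486 -0.11370076]
[-0.00357907  0.00038386  0.18835739] 0.4769790192270523
```

Slid freely. The rest is about 10 mm, in small steps with a slight overtravel.

```bash
python3 -m jog '[{"rot":[0,0,0],"xyz":[-0.0005,0,0.004],"hand":0.3},{"rot":[0,0,0],"xyz":[-0.0005,0,0.008],"hand":0.3},{"rot":[0,0,0],"xyz":[-0.0005,0,0.010],"hand":0.3},{"rot":[0,0,0],"xyz":[-0.0005,0,0.012],"hand":0.3},{"rot":[0,0,0],"xyz":[-0.0005,0,0.013],"hand":0.3}]'
python3 - <<'E'
from rel import *
s=status.get_obs();R0=R.from_rotvec(s['tool_rot']);p=s['ee_pos'];print('F tool',R0.inv().apply(s['contact_force']),s['moment'])
f=np.array([.6661,.0071,.0507]);print(R0.inv().apply(f-p),s['opening'])
E
```

```text
t: 6.05
ee_pos: [0.5798, 0.0336, 0.2045]
tool_rot: [1.845, 1.92, 0.343]
contact_force: [-41.4, 6.6, 51.8]
opening: 0.476
F tool [ -1.11126488 -11.07416053 -65.7508001 ] [-0.06060872  2.95713324 -0.56656099]
[-0.00345214  0.00032247  0.17831462] 0.47638615645326915
```

Firm contact at 66 N, with the depth matching home (0.178 − 0.166 = 0.012). I'll relax the push, then release and retreat.

```bash
python3 -m jog '[{"rot":[0,0,0],"xyz":[0,0,0],"hand":0.3},{"rot":[0,0,0],"xyz":[0,0,0],"hand":0.75},{"rot":[0,0,0],"xyz":[0,0,0],"hand":0.75},{"rot":[0,0,0],"xyz":[0,0,0],"hand":0.75},{"rot":[0,0,0],"xyz":[0,0,-0.04],"hand":0.75},{"rot":[0,0,0],"xyz":[0,0,-0.1],"hand":0.75},{"rot":[0,0,0],"xyz":[0,0,-0.12],"hand":0.75},{"rot":[0,0,0],"xyz":[0,0,-0.12],"hand":0.75}]'
python3 - <<'E'
from rel import *
w=save('wrist','wrist4.png'); sc=save('scene','scene4.png'); sd=save('side','side4.png')
s=status.get_obs();R0=R.from_rotvec(s['tool_rot']);p=s['ee_pos']
f=np.array([.6661,.0071,.0507]);a=np.array([-.4832,.1286,.866])
ims=[]
for n,im,(x0,y0) in(('scene',sc,(280,195)),('side',sd,(315,175))):
    b=cv2.resize(im[y0:y0+40,x0:x0+40],(400,400),interpolation=2)[:,:,::-1].copy()
    h=((hull(n,f,a,[(0,.021),(.024,.021)])[:,0]-[x0,y0]+.5)*10).astype(int); cv2.polylines(b,[h],True,(0,255,0),1); ims.append(b)
cv2.imwrite('pics/c4.png',np.hstack(ims))
Rd=R.from_rotvec([-2.2214,-2.2214,0]); 
print('rot',np.degrees((R0.inv()*Rd).as_rotvec()),'xyz to above blue',R0.inv().apply(np.array([.4625,.2,.268])-p),p)
E
```

```text
t: 7.05
ee_pos: [0.5224, 0.0495, 0.3102]
tool_rot: [1.843, 1.918, 0.347]
contact_force: [0.3, -0.5, -0.7]
opening: 0.752
rot [28.68314783  8.3786212   2.24623746] xyz to above blue [ 0.15524746 -0.05961949 -0.01420775] [0.52186525 0.04900724 0.30717998]
```

View pics/c4.png

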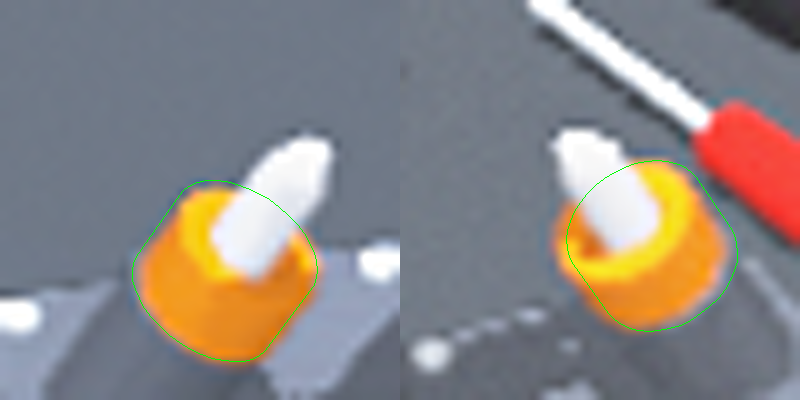

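Both views show the orange collar seated on the boss, matching the predicted outline with no gap. Next is blue, with a narrower opening because pink is near.

```bash
python3 -m jog '[{"rot":[3,1,0],"xyz":[0.03,-0.01,-0.03],"hand":0.63},{"rot":[10,3,1],"xyz":[0.07,-0.025,-0.03],"hand":0.63},{"rot":[19,5.5,1.5],"xyz":[0.11,-0.04,-0.02],"hand":0.63},{"rot":[27,8,2],"xyz":[0.145,-0.055,-0.015],"hand":0.63},{"rot":[28.7,8.4,2.2],"xyz":[0.155,-0.06,-0.014],"hand":0.63},{"rot":[28.7,8.4,2.2],"xyz":[0.155,-0.06,-0.014],"hand":0.63}]'
python3 look.py blue w5.png
```

```text
t: 7.95
ee_pos: [0.4622, 0.1996, 0.2661]
tool_rot: [2.22, 2.223, -0.003]
contact_force: [-0.4, -1.2, -0.7]
opening: 0.631
[ 293  179   51   54 1687] (317.7734802312861, 205.9969526488514) xy [0.46375197 0.19811316] dtool [-0.00110856  0.00188092  0.24608614]
7.95 [0.46224794 0.19961171 0.26608667] [-0.42492389 -1.16570515 -0.65564454] 0.6313222262196548
```

View pics/w5.png

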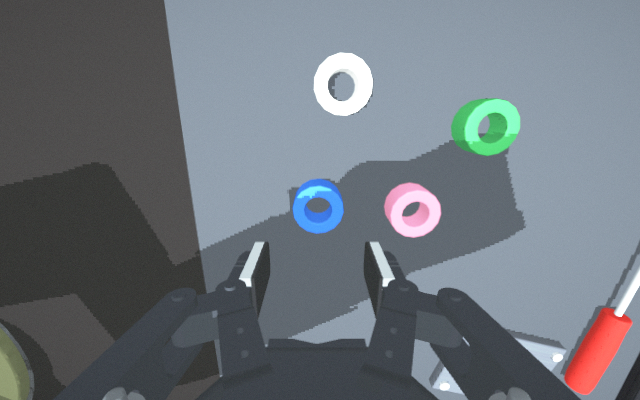

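Blue is at (318,206) between the pads, and pink at (413,210) is clear of the right finger.

```bash
python3 -m jog '[{"rot":[0,0,0],"xyz":[-0.003,0.0015,0.045],"hand":0.63},{"rot":[0,0,0],"xyz":[-0.003,0.0015,0.086],"hand":0.63},{"rot":[0,0,0],"xyz":[-0.003,0.0015,0.086],"hand":0.63},{"rot":[0,0,0],"xyz":[-0.003,0.0015,0.086],"hand":0.3},{"rot":[0,0,0],"xyz":[-0.003,0.0015,0.086],"hand":0.3},{"rot":[0,0,0],"xyz":[-0.003,0.0015,0.086],"hand":0.3}]' 40
python3 - <<'E'
from h import *
s=status.get_obs();print(s['ee_pos'],s['tool_rot'],s['contact_force'],s['opening'])
f=np.array([.6661,.0071,.0507]); a=np.array([-.4832,.1286,.866]);R0=R.from_rotvec(s['tool_rot'])
y=np.array([1,0,0.]);z=-a;y=y-z*(y@z);y/=np.linalg.norm(y);R1=R.from_matrix(np.c_[np.cross(y,z),y,z])
print('rot',np.degrees((R0.inv()*R1).as_rotvec()),R0.inv().apply(f+a*(.128+.165)-s['ee_pos']))
E
```

```text
t: 8.75
ee_pos: [0.4646, 0.1964, 0.1822]
tool_rot: [2.219, 2.221, 0.002]
contact_force: [0.8, 0.9, -0.9]
opening: 0.479
[0.46462891 0.19638993 0.18220248] [2.21915021 2.22100544 0.00247572] [ 0.78627747  0.91517975 -0.94777993] 0.4785396881861273
rot [-28.69674895  -8.26136158  -2.08947544] [-0.1516905   0.06006942 -0.12204934]
```

```bash
python3 -m jog '[{"rot":[0,0,0],"xyz":[0,0,-0.05],"hand":0.3},{"rot":[0,0,0],"xyz":[-0.01,0.005,-0.1],"hand":0.3},{"rot":[-5,-1.5,0],"xyz":[-0.05,0.02,-0.125],"hand":0.3},{"rot":[-14,-4,-1],"xyz":[-0.09,0.035,-0.125],"hand":0.3},{"rot":[-22,-6.5,-1.5],"xyz":[-0.13,0.05,-0.123],"hand":0.3},{"rot":[-28.7,-8.3,-2.1],"xyz":[-0.152,0.06,-0.122],"hand":0.3},{"rot":[-28.7,-8.3,-2.1],"xyz":[-0.152,0.06,-0.122],"hand":0.3},{"rot":[-28.7,-8.3,-2.1],"xyz":[-0.152,0.06,-0.122],"hand":0.3}]'
cat > m.py <<'E'
import sys; from rel import *
w=save('wrist',sys.argv[1]); s=status.get_obs();R0=R.from_rotvec(s['tool_rot']);p=s['ee_pos']
q,e=held('pics/'+sys.argv[1],BLUE,R0,p); print('collar',q,e,'F',R0.inv().apply(s['contact_force']),s['opening'])
f=np.array([.6661,.0071,.0507]);a=np.array([-.4832,.1286,.866])
for P in(f,f+.06*a): print(R0.inv().apply(P-p),proj('wrist',[P]))
y=R0.apply([0,1,0]);z=-a;y=y-z*(y@z);y/=np.linalg.norm(y);R1=R.from_matrix(np.c_[np.cross(y,z),y,z])
print('rot',np.degrees((R0.inv()*R1).as_rotvec()))
E
python3 m.py w6.png
```

```text
t: 9.75
ee_pos: [0.5242, 0.0448, 0.3047]
tool_rot: [1.847, 1.92, 0.345]
contact_force: [-0.5, 0.5, -1.1]
opening: 0.479
collar [ 1.70302856e-03 -9.89035120e-05  1.71076658e-01] 0.016256850891390333 F [ 0.54028162 -0.42693443  0.36915644] 0.47574896412991297
[-3.98010360e-04  1.36417942e-04  2.93313678e-01] [[316.48146193 190.41096279]]
[-3.69218129e-04  7.16905707e-05  2.33314434e-01] [[316.44472893 212.86017198]]
rot [-6.18100971e-02 -2.74948968e-02 -1.48306075e-05]
```

View pics/w6.png

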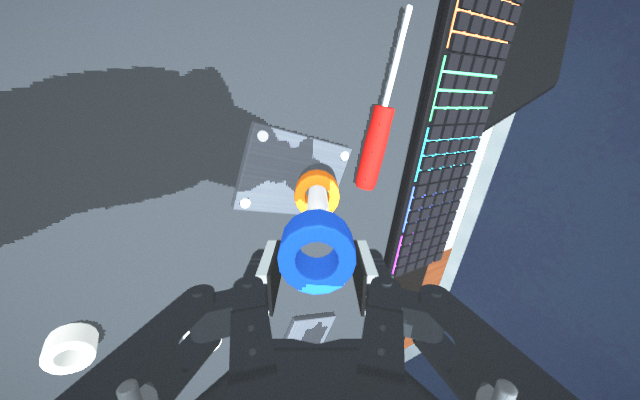

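```bash
python3 -m jog '[{"rot":[0,0,0],"xyz":[-0.003,0,0.01],"hand":0.3},{"rot":[0,0,0],"xyz":[-0.003,0,0.03],"hand":0.3},{"rot":[0,0,0],"xyz":[-0.003,0,0.05],"hand":0.3},{"rot":[0,0,0],"xyz":[-0.003,0,0.058],"hand":0.3},{"rot":[0,0,0],"xyz":[-0.003,0,0.058],"hand":0.3}]'
python3 m.py w7.png; python3 -c "
import cv2;i=cv2.imread('pics/w7.png');cv2.imwrite('pics/c7.png',cv2.resize(i[180:330,250:383],None,fx=3,fy=3))"
```

```text
t: 10.42
ee_pos: [0.5525, 0.0348, 0.2541]
tool_rot: [1.847, 1.921, 0.344]
contact_force: [-0.5, 0.1, -2.1]
opening: 0.478
collar [ 1.26336892e-03 -1.54034302e-04  1.71685823e-01] 0.01842709594389265 F [0.06318025 0.0261579  1.43704293] 0.47752049859171447
[0.00238989 0.00035142 0.23514543] [[316.82141335 208.7575861 ]]
[0.00242809 0.00024017 0.17514626] [[316.80940725 245.44179003]]
rot [-1.06237827e-01 -3.64838142e-02 -3.38241527e-05]
```

View pics/c7.png

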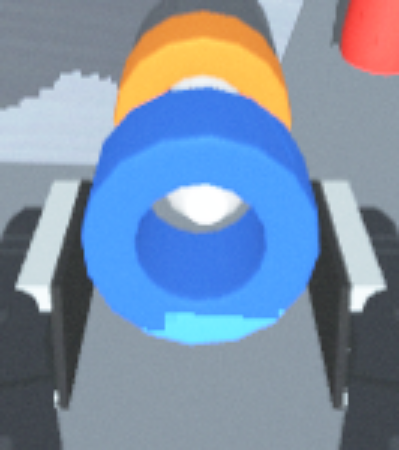

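```bash
python3 -m jog '[{"rot":[0,0,0],"xyz":[0,0,0.008],"hand":0.3},{"rot":[0,0,0],"xyz":[0,0,0.016],"hand":0.3},{"rot":[0,0,0],"xyz":[0,0,0.023],"hand":0.3},{"rot":[0,0,0],"xyz":[0,0,0.023],"hand":0.3}]'
python3 m.py w8.png
```

```text
t: 10.98
ee_pos: [0.5635, 0.0317, 0.2341]
tool_rot: [1.847, 1.921, 0.343]
contact_force: [0.3, 0.6, -1.5]
opening: 0.479
collar [ 9.53128325e-04 -1.29065867e-05  1.72153604e-01] 0.024604854949162737 F [-0.08861766 -0.51949152  0.55344839] 0.47657779515374465
[0.00242632 0.00083947 0.21178158] [[317.51755869 220.45381346]]
[0.00245848 0.00067824 0.15178252] [[317.69319249 267.71041006]]
rot [-1.53958587e-01 -3.07130384e-02 -4.12642869e-05]
```

```bash
python3 -m jog '[{"rot":[0,0,0],"xyz":[0,0.0005,0.004],"hand":0.3},{"rot":[0,0,0],"xyz":[0,0.0005,0.007],"hand":0.3},{"rot":[0,0,0],"xyz":[0,0.0005,0.009],"hand":0.3},{"rot":[0,0,0],"xyz":[0,0.0005,0.0095],"hand":0.3}]'
python3 m.py w9.png
```

```text
t: 11.52
ee_pos: [0.5676, 0.0311, 0.2285]
tool_rot: [1.846, 1.921, 0.345]
contact_force: [-32.4, 5.7, 38.8]
opening: 0.479
collar [ 9.81439077e-04 -8.13863116e-05  1.71662280e-01] 0.03864847148941495 F [ -0.49874336  -7.4128023  -45.57110015] 0.47532357279886794
[ 2.21069331e-03 -6.30651273e-05  2.04726656e-01] [[316.26870223 224.82333187]]
[ 0.00226903 -0.00016339  0.14472748] [[316.04535096 276.24041629]]
rot [-9.57999505e-02 -5.57074394e-02 -4.65721179e-05]
```

Contact at 46 N, at the expected depth. Now release and retreat.

```bash
python3 -m jog '[{"rot":[0,0,0],"xyz":[0,0,0],"hand":0.3},{"rot":[0,0,0],"xyz":[0,0,0],"hand":0.75},{"rot":[0,0,0],"xyz":[0,0,0],"hand":0.75},{"rot":[0,0,0],"xyz":[0,0,0],"hand":0.75},{"rot":[0,0,0],"xyz":[0,0,-0.04],"hand":0.75},{"rot":[0,0,0],"xyz":[0,0,-0.1],"hand":0.75},{"rot":[0,0,0],"xyz":[0,0,-0.12],"hand":0.75},{"rot":[0,0,0],"xyz":[0,0,-0.12],"hand":0.75}]'
python3 - <<'E'
from rel import *
f=np.array([.6661,.0071,.0507]);a=np.array([-.4832,.1286,.866]); ims=[]
for n,(x0,y0) in(('scene',(280,195)),('side',(315,170))):
    im=save(n,n+'10.png')
    b=cv2.resize(im[y0:y0+40,x0:x0+40],(400,400),interpolation=2)[:,:,::-1].copy()
    h=((hull(n,f,a,[(0.0,.021),(.048,.021)])[:,0]-[x0,y0]+.5)*10).astype(int); cv2.polylines(b,[h],True,(0,255,0),1); ims.append(b)
cv2.imwrite('pics/c10.png',np.hstack(ims))
E
```

```text
t: 12.58
ee_pos: [0.5102, 0.0466, 0.3343]
tool_rot: [1.844, 1.919, 0.349]
contact_force: [-0.2, -0.2, -0.1]
opening: 0.751
```

The picture limit is reached, so I'll check numerically by comparing the colour masks with the predicted outlines.

```bash
python3 - <<'E'
from rel import *
f=np.array([.6661,.0071,.0507]);a=np.array([-.4832,.1286,.866])
for n,roi in(('scene',(275,190,330,245)),('side',(310,165,365,220))):
    im=cv2.imread(f'pics/{n}10.png')[roi[1]:roi[3],roi[0]:roi[2]]; hsv=cv2.cvtColor(im,cv2.COLOR_BGR2HSV)
    b=cv2.inRange(hsv,(95,150,80),(120,255,255))>0; o=cv2.inRange(hsv,(8,120,90),(35,255,255))>0
    B=hull(n,f,a,[(.024,.021),(.048,.021)]); O=hull(n,f,a,[(0,.021),(.024,.021)])
    print(n,'blue',b.sum(),'orange',o.sum())
    # fit the blue collar's height along the axis
    H=cv2.convexHull(max(cv2.findContours(b.astype('uint8'),0,1)[0],key=cv2.contourArea)); t=np.zeros(b.shape,'uint8');cv2.fillPoly(t,[H],1)
    c=[(((soft(hull(n,f,a,[(h-.012,.021),(h+.012,.021)]),roi)-t)**2).sum(),h) for h in np.arange(.028,.048,.001)]; print('best h',min(c),t.sum())
    for h in(.012,.018,.022,.024,.026,.030,.036):   # near-side surface colours
        cam_o=ray(n,(320,200))[0]; d=cam_o-f; d-=a*(d@a); d/=np.linalg.norm(d)
        u=proj(n,[f+a*h+d*.021])[0]; x,y=np.round(u-[roi[0],roi[1]]).astype(int); print(h,hsv[y,x].tolist(),end=' ')
    print()
s=status.get_obs();print(s['t'],s['contact_force'])
E
```

```text
scene blue 169 orange 108
best h (np.float64(22.901038062283735), np.float64(0.036000000000000004)) 225
0.012 [17, 218, 242] 0.018 [18, 219, 243] 0.022 [14, 194, 243] 0.024 [178, 82, 235] 0.026 [114, 150, 241] 0.03 [108, 204, 242] 0.036 [109, 202, 237] 
side blue 151 orange 98
best h (np.float64(30.646674356016916), np.float64(0.04100000000000001)) 202
0.012 [17, 227, 242] 0.018 [16, 211, 242] 0.022 [17, 221, 247] 0.024 [17, 221, 247] 0.026 [17, 221, 247] 0.03 [173, 84, 255] 0.036 [108, 194, 239] 
12.675 [-0.43883989  0.34333821 -0.63160912]
```

```bash
python3 - <<'E'
from rel import *
f=np.array([.6661,.0071,.0507]);a=np.array([-.4832,.1286,.866])
for n in('scene','side'):
    A=[cv2.imread(f'pics/{n}{k}.png') for k in(4,10)]
    cam_o=ray(n,(320,200))[0]; d=cam_o-f; d-=a*(d@a); d/=np.linalg.norm(d)
    for k,im in zip((4,10),A):
        hs=np.arange(-.008,.040,.003); u=proj(n,[f+a*h+d*.021 for h in hs]).astype('float32')
        v=cv2.remap(im,u[:,0].copy().reshape(1,-1),u[:,1].copy().reshape(1,-1),1)[0]; print(n,k,[f'{h*1e3:.0f}:{c[2]-0},{c[0]}' for h,c in zip(hs,v)])
E
```

```text
scene 4 ['-8:105,130', '-5:105,131', '-2:124,132', '1:210,90', '4:241,42', '7:242,30', '10:241,31', '13:242,34', '16:242,35', '19:241,34', '22:244,32', '25:247,33', '28:248,122', '31:244,224', '34:239,250', '37:241,246']
scene 10 ['-8:105,129', '-5:105,130', '-2:123,131', '1:210,89', '4:241,43', '7:242,31', '10:241,33', '13:242,34', '16:243,34', '19:244,34', '22:240,77', '25:164,198', '28:58,244', '31:48,243', '34:51,241', '37:49,238']
side 4 ['-8:105,122', '-5:106,121', '-2:110,129', '1:137,140', '4:190,130', '7:229,82', '10:244,35', '13:242,36', '16:241,37', '19:241,34', '22:242,36', '25:245,42', '28:248,43', '31:248,44', '34:247,95', '37:247,203']
side 10 ['-8:106,123', '-5:108,125', '-2:111,131', '1:138,142', '4:192,133', '7:229,81', '10:244,33', '13:242,32', '16:241,37', '19:242,41', '22:244,35', '25:250,60', '28:255,143', '31:149,218', '34:44,245', '37:54,240']
```

The orange lower edge hasn't moved. The orange/blue boundary lies 24 mm above it in both views, so there is no gap. Handing in.

```bash
python3 -c "
from station import job,status
print(job.job_done(), status.get_obs()['t'])"
```

```text
the job is handed in; nothing more can be done
the job is handed in; nothing more can be done
```

Both collars are on the leaning post and released: orange first against the boss, blue on top, the same order as on the finished mount. I handed the job in at about 12.7 s of the 54 s.

**Seating:** each collar slid down freely and stopped firmly at its expected depth. The push was about 66 N for orange and 46 N for blue.

**Final check:** in both fixed cameras the orange/blue boundary lies about 24 mm above orange's lower edge. Orange did not move when blue went on. The gripper is clear, with no contact force.

**Disagreements and limits:**
- The scene camera put blue's centre at 36 mm, exactly home, but the side camera put it at 41 mm. The side camera also places orange's lower edge about 5 mm high, so I took this as a calibration bias.
- I reached the 12-picture limit before viewing the last picture, so the final check was on pixel values only.
- I did not re-measure the green collar or the other objects afterwards. All moves were planned clear of them, and I saw no unexpected contact forces.

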